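# Lay the starter battery on its side and strap it into the tail tray

## Task

Fit the small grey starter battery in the aluminium tail tray. Stand it on the bench with its foot against the near edge of the thick rubber pad, broad side to the pad and terminal side away from it, let go and push it over that edge so that it lies on the pad with its terminals uppermost. Then take it across its sides, lay it flat in the tray's battery bay with the terminals up and at the hinge end, and swing the hold-down strap fully down over it; leave the other things on the bench where they are.

Things in the scene. Friction and masses are not known exactly. Their poses are not given: they have to be found in the camera images.
- battery: Small grey starter battery, a loose box 46 (x) x 66 (y) x 104 (z) mm, about 0.45 kg. Origin: centre of its underside (foot); z runs from foot to top, x points out of the broad face with the terminals. Two brass terminals sit in notches 16 x 18 x 14 mm in the top corners of that +x face, inside the box's outline. Starts standing on the cardboard sheet at any yaw.
- battery_mid (a point): Centre of the battery, 52 mm above its foot along its z; axes of the battery.
- battery_terminals (a point): Point midway between the two terminals, on the battery's +x face, 97 mm above the foot.
- pad: Fixed rubber bench pad, 200 (x) x 140 (y) x 12 (z) mm, lying on the bench; origin at the centre of its underside, x points away from the robot along its long side. Its far half carries the piston and the bearing.
- pad_edge (a point): Middle of the near (-x) edge of the pad's top, 12 mm above the bench, axes of the pad: the low stop that the battery's foot is set against, and over which it is tipped.
- sheet: Fixed cardboard sheet 250 x 250 x 4 mm, on the left or on the right of the pad; origin at the centre of its underside. The battery, spray can, oil filter and jar stand on it in any order, about 120 mm apart in a square along the sheet's axes.
- tray: Fixed aluminium tail tray, on the other side of the pad: plate 200 (x) x 190 (y) x 6 mm with 6 mm high rims along its y sides; origin at the centre of its underside, x points roughly away from the robot. Its far corners (x 46..92, |y| 48..90 mm) carry a fuse box, top 22 mm, and a finned regulator, top 30 mm above the bench.
- bay (a point): Centre of the floor of the tray's battery bay, 6 mm above the bench, axes of the tray. The bay is 112 (x) x 74 (y) mm inside, with 3 mm walls that stand 12 mm above its floor on all four sides; the battery lies in it along x, its top (terminal) end at the hinge (+x) end.
- hinge (a point): Axis of the hold-down strap's hinge, along y, beyond the +x end of the bay: 67 mm in x from the bay's centre and 58 mm above the bench, between two ears 34 mm apart over their outsides and reaching 64 mm above the bench.
- strap (a joint): Angle of the hold-down strap: 0 = fully down, level over the lying battery; 1.57 = upright; starts open at 1.7 to 1.95, stop at 2.05 (leaning away from the bay). The hinge is stiff (0.05 N m): the strap stays where it is left and has to be pushed all the way down. Its stop at 0 leaves 2 mm over a seated battery.
- strap_tip (a point): Finger tab at the free end of the strap. The strap is a steel bar 24 mm wide, 3 mm thick, 128 mm long from the hinge (when down, its top is 1 mm below the hinge axis), bent 20 mm down past the battery's foot and out by 16 mm as a tab. This point is the tab's centre: when down, 136 mm from the hinge axis towards -x of the tray and 19.5 mm below it.
- spray_can: Bystander: aerosol can, 66 mm diameter, 190 mm tall, upright; origin at the centre of its underside.
- oil_filter: Bystander: canister oil filter, 68 mm diameter, 81 mm tall, upright; origin at the centre of its underside.
- jar: Bystander: jar with a metal lid, 60 mm diameter, 88 mm tall; origin at the centre of its underside.
- piston: Bystander: piston, 52 mm diameter, 46 mm tall, standing on the far half of the pad; origin at the centre of its underside.
- bearing: Bystander: ball bearing ring, 52 mm outside diameter, 15 mm tall, lying on the far half of the pad; origin at the centre of its underside.
- grease_tin: Bystander: round tin, 64 mm diameter, 52 mm tall, on the bench close beside the place where the battery is to stand; origin at the centre of its underside.
- wrench: Bystander: wrench 170 mm long lying flat on the bench, crosswise in front of the place where the battery is to stand, about 8 mm thick; origin at its underside near its middle.
Not all that is in view belongs to the job. Leave any purple look-alike of the battery alone. Several things have the shape of the pad; the one meant has the colours described above.

How it is judged:
On the way, in this order (a step that is already met when the one before it is completed fails the run):
1. the battery stands upright on the bench, foot against the near edge of the rubber pad (within 14 mm), broad side to the pad, terminal side away from it, let go (angle between battery's own z axis and vertical below 0.06 rad and height (world z) of battery below 0.005 m and angle between the x axis of battery and the x axis of pad, either way round below 0.2 rad and x of battery_terminals in the frame of pad_edge below -0.036 m and contact force between battery and the fingers below 0.05 N and x of battery in the frame of pad_edge between -0.037 and -0.017 m and y of battery in the frame of pad_edge between -0.04 and 0.04 m), for 0.2 s.
2. the battery leans over the pad's edge by 0.25 to 0.9 rad, its foot still down at the edge (angle between battery's own z axis and vertical between 0.25 and 0.9 rad and x of battery in the frame of pad_edge between -0.045 and 0.005 m and y of battery in the frame of pad_edge between -0.05 and 0.05 m and height (world z) of battery below 0.03 m and angle between battery's own x axis and vertical below 1.4 rad).
3. the battery lies on the pad where it was tipped over the near edge (its foot reaching at most 45 mm out over the edge, or 30 mm in from it), terminals uppermost, let go (angle between battery's own x axis and vertical below 0.1 rad and contact force between battery and the fingers below 0.05 N and x of battery in the frame of pad_edge between -0.045 and 0.03 m and y of battery in the frame of pad_edge between -0.05 and 0.05 m), for 0.2 s.
At the end, for the whole second after the job is handed in: The battery lies flat (within 0.08 rad) inside the bay, its centre within 7 mm of the bay's centre each way and resting on the floor, terminals up and at the hinge end, at rest and let go; the strap is down over it (within 0.06 rad of its stop); the bystanders stand where they were (angle between battery's own x axis and vertical below 0.08 rad and x of battery in the frame of bay below -0.04 m and value of joint strap below 0.06 rad and linear speed of battery below 0.02 m/s and contact force between battery and the fingers below 0.05 N and x of battery_mid in the frame of bay between -0.007 and 0.007 m and y of battery_mid in the frame of bay between -0.007 and 0.007 m and z of battery_mid in the frame of bay between 0.019 and 0.027 m); the robot touches nothing.
It fails at once if the spray can, oil filter or jar is moved by more than 40 mm or knocked over (distance of any of spray_can, oil_filter, jar from where it was at the start of the episode above 0.04 m or angle between any of spray_can, oil_filter, jar's own z axis and vertical above 0.5 rad).
It fails at once if the piston or bearing is moved by more than 40 mm or knocked over (distance of any of piston, bearing from where it was at the start of the episode above 0.04 m or angle between any of piston, bearing's own z axis and vertical above 0.5 rad).
It fails at once if the grease tin or wrench is moved by more than 40 mm or knocked over (distance of any of grease_tin, wrench from where it was at the start of the episode above 0.04 m or angle between any of grease_tin, wrench's own z axis and vertical above 0.5 rad).
It also fails if it takes over 72 s, if anything falls off the work surface, if the arm or the gripper's body presses on something with over 40 N, if the wrist force passes 120 N, or if a joint passes its speed limit or range.

## Robot

A 7-joint arm with a two-finger parallel gripper is mounted at the origin on the work surface. World frame = base frame: x ahead of the robot, y to its left, z up, the work surface at z = 0. Lengths are in m, angles in rad, forces in N, time in s.
With the tool pointing down it reaches from about 0.425 to 0.875 m from the base axis. Payload 4.7 kg.
Tool frame: the origin (TCP) lies midway between the tips of the shut fingers; the grasp point (between the pads) lies 19 mm behind it; z points along the fingers, y is the line along which they close (so a half turn about z gives the same grasp; the last joint's range is limited). The gripper opens to 87 mm and grips with 3 to 60 N. Pads are 19 mm wide; open, the fingers measure 117 mm over their backs; the gripper's body (75 mm by 190 mm) begins 51 mm behind the grasp point.
Start: joints at [1.262, 0.321, -0.07, 1.45, 0.023, 1.371, -0.057], TCP at [0.206, -0.616, 0.223] pointing down, gripper open.
Joint ranges: [-2.86, 2.86], [-0.3, 2.09], [-1.38, 1.24], [0.06, 2.45], [-1.56, 4.7], [0.09, 2.05], [-2.69, 2.69]. Speed limits (rad/s): [2.57, 2.57, 3.14, 3.14, 3.14, 3.14, 3.14].

## Interface

Orientations are given as a rotation vector (axis times angle).
In Python, from bench import ctrl gives the robot as it stands. The module is installed in compiled form; this text tells all that it offers.
- The arm moves only by the shell command python3 -m handwheel 'ROWS' [FORCE]. ROWS is JSON, a list of rows, each a list of 7 numbers: the finger opening in m, from 0 to 0.087, then the shift along the tool's x, y, z in m, then the turn, a rotation vector about the tool's x, y, z in degrees. A call has 1 to 12 rows; each row shifts and turns the commanded pose from where the row before left it, along the tool's axes as they then stand; what a row does not reach is not made up. A row lasts 1/8 s, in which the tool goes at most 62.5 mm and 10.7 degrees, less where a joint would pass 70% of its speed; a pose out of reach is approached as far as the arm can. A call is refused whole if a number of a shift passes 0.0625 or a number of a turn 10.7, either way. A call with a gripper value outside its range is refused whole. The fingers move at their own pace and stop on an object; FORCE is the grip in N (left out, the last holds). Time passes only in rows, so rows that do not move let the fingers close. It gives the time, the measured TCP pose, the force, the opening and the grip force at its end, in the units of the state.
- ctrl.get_state(): the state, without advancing time (a new reading comes with each control period).
- ctrl.get_image(name): name is "scene" or "top" or "wrist"; returns (picture, depth): 400x640x3 uint8, blue, green, red; 400x640 float32, m along the optical axis (not along the pixel's ray), 0 where there is no reading.
- ctrl.camera_info(name): a dict with "intrinsics" (3x3 intrinsics, pixels), "R" (3x3) and "t" (3): a world point X has camera coordinates R X + t. Camera axes: x right, y down, z forward; pixel columns grow to the right and rows downward; lengths in m; the calibration is good to about 2 mm. A picture is of the moment at which its call begins: read the wrist's pose just before it. camera_info takes no time and is no camera call; for the wrist camera it gives the pose at the moment of the call.
- ctrl.close_job(): hands the job in; it is judged then, once.
The state is a dict: "time": time; "joint_positions": joint angles; "qd": joint speeds; "joint_torque": joint torques, N m; "position": TCP position; "tool_rot": TCP orientation; "ft_force": force on the tool from outside, world axes, zero at the start; "torque": the same for the moment, N m; "grip_width": opening from 0.0 (shut) to 1.0 (fully open); "grip_force": force on a finger pad.
Only numpy, scipy, OpenCV 4.12 (cv2) and the standard library are available. Lean on these libraries where they do the work, as an engineer would, in place of code of your own. Each camera call takes 0.05 s, during which the arm holds its last target. There are 200 camera calls.

## Working session

There is one attempt and no reset: what is moved stays moved. The work goes in short steps, Python scripts to look and compute and a shell command to move; the robot and the scene stay as the last step left them, time stands still between calls to the robot, and variables do not carry over. Pictures are saved under pics/ and viewed, at most 10 in all, crops included, and the job is handed in when it is done.

```bash
mkdir -p pics
python3 - <<'E'
from bench import ctrl
import cv2,numpy as np,pickle
s=ctrl.get_state();print({k:np.round(v,3) for k,v in s.items()})
for n in ("scene","top"):
    im,d=ctrl.get_image(n);ci=ctrl.camera_info(n)
    print(n,{k:np.round(v,3).tolist() for k,v in ci.items() if k in("intrinsics","R","t")})
    cv2.imwrite(f"pics/{n}.png",im);pickle.dump((im,d,ci),open(f"{n}.pkl","wb"))
E
```

```text
{'time': np.float64(0.0), 'joint_positions': array([ 1.262,  0.322, -0.07 ,  1.452,  0.023,  1.371, -0.057]), 'qd': array([ 0.   ,  0.001,  0.   , -0.   , -0.   ,  0.002,  0.001]), 'joint_torque': array([-1.0000e-03, -4.9127e+01, -4.0400e-01, -3.1253e+01, -6.4000e-02,
        4.4000e-02,  0.0000e+00]), 'position': array([ 0.206, -0.616,  0.221]), 'tool_rot': array([-3.099e+00, -5.050e-01,  1.000e-03]), 'ft_force': array([ 0.459, -0.207, -0.106]), 'torque': array([ 0.034, -0.028, -0.001]), 'grip_force': np.float64(0.0), 'grip_width': np.float64(0.997)}
scene {'intrinsics': [[426.762, 0.0, 320.005], [0.0, 426.762, 205.888], [0.0, 0.0, 1.0]], 'R': [[0.168, 0.986, 0.017], [0.696, -0.106, -0.71], [-0.698, 0.131, -0.704]], 't': [-0.066, -0.266, 1.363]}
top {'intrinsics': [[392.802, 0.0, 317.046], [0.0, 392.802, 196.593], [0.0, 0.0, 1.0]], 'R': [[-0.068, -0.998, -0.001], [-0.977, 0.067, -0.204], [0.203, -0.012, -0.979]], 't': [0.02, 0.474, 1.044]}
```

View pics/top.png

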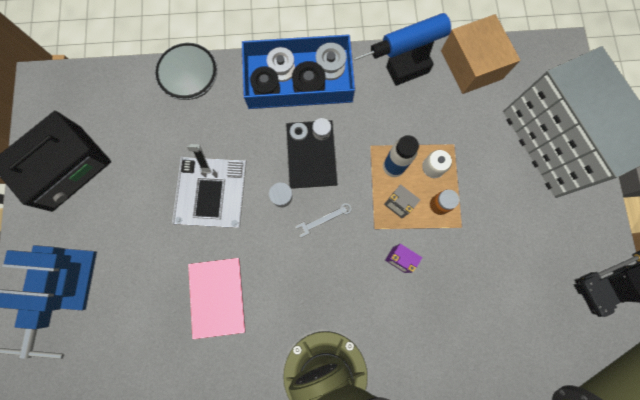

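View pics/scene.png

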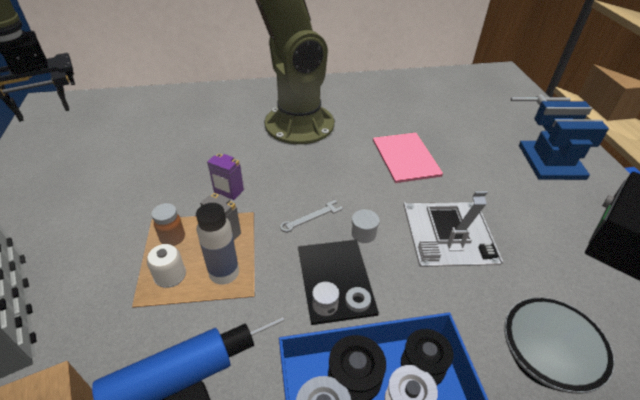

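The top view shows the black pad at (312,153), tray at (210,192), sheet at (416,187) with the battery at (403,202), the spray can at (403,155), filter at (437,163) and jar at (446,202). The wrench is at (325,220), the grease tin at (280,195), and the strap stands up at (200,160). The pink sheet and the purple box are decoys.

```bash
cat > h.py <<'E'
import cv2,numpy as np,pickle
from scipy.spatial.transform import Rotation as Ro
def cloud(d,ci):
    K=np.array(ci["intrinsics"]);R=np.array(ci["R"]);t=np.array(ci["t"])
    v,u=np.indices(d.shape);c=np.stack([(u-K[0,2])/K[0,0]*d,(v-K[1,2])/K[1,1]*d,d],-1)
    return (c-t)@R
def ray(px,z,ci):
    K=np.array(ci["intrinsics"]);R=np.array(ci["R"]);t=np.array(ci["t"])
    px=np.atleast_2d(px).astype(float);c=np.c_[(px-K[:2,2])/[K[0,0],K[1,1]],np.ones(len(px))]@R
    o=-R.T@t;return o+c*((z-o[2])/c[:,2])[:,None]
def rect(P):
    (c,s,a)=cv2.minAreaRect((P[:,:2]*1000).astype(np.float32));return np.round(c,1),np.round(s,1),round(a,1)
def big(m):
    c,_=cv2.findContours(m.astype(np.uint8),cv2.RETR_EXTERNAL,cv2.CHAIN_APPROX_NONE)
    return max(c,key=cv2.contourArea)[:,0]
E
python3 - <<'E'
from h import *
im,d,ci=pickle.load(open("top.pkl","rb"));P=cloud(d,ci)
hsv=cv2.cvtColor(im,cv2.COLOR_BGR2HSV)
def box(m,u0,u1,v0,v1):
    o=np.zeros(m.shape,bool);o[v0:v1,u0:u1]=m[v0:v1,u0:u1];return o
Z=P[...,2]
print("bench z",np.median(Z[230:250,280:380]))
m=box((hsv[...,2]<75),280,345,115,192);c=big(m);print("pad",rect(ray(c,.012,ci)))
m=box((hsv[...,1]>80)&(hsv[...,2]>90),360,470,135,235);c=big(m);print("sheet",rect(ray(c,.004,ci)))
m=box((Z>.098)&(Z<.118),380,425,178,222);c=big(m);q=ray(c,.108,ci);print("batt top",rect(q),np.median(Z[m]),m.sum())
m=box((hsv[...,2]>150),165,250,150,235);c=big(m);print("tray",rect(ray(c,.008,ci)))
m=box((hsv[...,2]<70),190,228,172,222);c=big(m);print("bay dark",rect(ray(c,.006,ci)))
for n,b,z in(("tin",(262,298,175,212),.052),("jar",(430,462,185,216),.088+.004),("can",(380,425,130,180),.194),("filter",(420,455,145,180),.085),("piston",(310,335,115,140),.058),("purple",(380,425,235,280),.1)):
    m=box((Z>z-.01)&(Z<z+.01),*b)
    if m.sum()>5:c=big(m);print(n,rect(ray(c,z,ci)),np.median(Z[m]))
m=box((Z>.05),180,240,135,185);q=P[m];print("strap hi",q[np.argsort(-q[:,2])][:6].round(3), q.mean(0))
m=box((hsv[...,2]>140),290,355,202,238);c=big(m);print("wrench",rect(ray(c,.008,ci)),cv2.boxPoints(cv2.minAreaRect((ray(c,.008,ci)[:,:2]*1000).astype(np.float32))).round())
for n in("top",):
  a=cv2.resize(im[130:240,165:475],None,fx=2.58,fy=2.58,interpolation=cv2.INTER_CUBIC);cv2.imwrite("pics/crop1.png",a)
E
```

```text
bench z 0.0011688442574678663
pad (array([612.9,  -3.7]), array([136.3, 200. ]), 89.9)
sheet (array([ 498.1, -299.5]), array([248.8, 249.4]), 87.1)
batt top (array([ 441.6, -241.2]), array([65.8, 49.5]), 47.5) 0.1089486106725679 439
tray (array([514.5, 298.2]), array([221.8, 236.9]), 86.1)
bay dark (array([500.8, 300.8]), array([ 63.4, 102.8]), 82.7)
tin (array([488.4,  88.6]), array([64. , 62.5]), 86.1) 0.05318374265675749
jar (array([ 435.4, -362.2]), array([51.6, 55.2]), 38.7) 0.09300807440031937
can (array([ 558. , -243.4]), array([50.7, 56.9]), 41.3) 0.19560071354920386
filter (array([ 545.3, -356.2]), array([57.5, 60.4]), 82.8) 0.08001602472282607
piston (array([675.1, -38.7]), array([48.8, 54.7]), 86.1) 0.05789159344482931
purple (array([ 288.9, -229.4]), array([68.7, 48.3]), 53.5) 0.10444128114312176
strap hi [[2.520e-01 1.000e-03 1.119e+00]
 [2.520e-01 1.000e-03 1.119e+00]
 [2.520e-01 1.000e-03 1.119e+00]
 [2.520e-01 1.000e-03 1.119e+00]
 [2.520e-01 1.000e-03 1.119e+00]
 [2.520e-01 1.000e-03 1.119e+00]] [0.56632858 0.2742762  0.17110097]
wrench (array([416. , -22.6]), array([184.3, 100.8]), 86.1) [[ 359. -111.]
 [ 460. -118.]
 [ 473.   66.]
 [ 372.   73.]]
```

View pics/crop1.png

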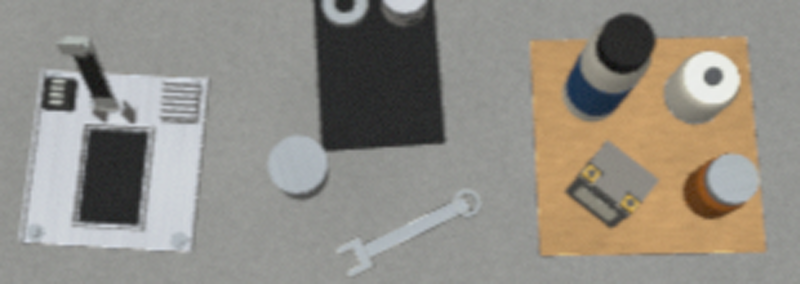

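The crop shows the battery's brass terminals at (590,173) and (630,203), so its +x face points to the lower left (towards the robot and left). The tray lies with its hinge away from the robot. I'll raise and turn the gripper to suit the battery first.

```bash
cat >> h.py <<'E'
def go(p,yaw=None,st=None):
    "tool-frame shift to world TCP p, and turn about tool z for tool y at world yaw (deg)"
    from bench import ctrl
    s=st or ctrl.get_state();R=Ro.from_rotvec(s["tool_rot"]).as_matrix()
    y=np.degrees(np.arctan2(R[1,1],R[0,1]));out="tilt %.1f"%np.degrees(np.arccos(-R[2,2]))
    print("t %.2f pos"%s["time"],np.round(s["position"],4),"yaw_y %.1f"%y,out,"shift",np.round(R.T@(np.array(p)-s["position"]),4),
      "" if yaw is None else "turn z %.1f"%-((yaw-y+180)%360-180))
E
python3 -m handwheel '[[0.087,0,0,-0.012,0,0,-10.7],[0.087,0,0,-0.012,0,0,-10.7],[0.087,0,0,-0.012,0,0,-10.7],[0.087,0,0,-0.012,0,0,-10.7],[0.087,0,0,-0.012,0,0,-10.7],[0.087,0,0,-0.012,0,0,-10.7],[0.087,0,0,-0.012,0,0,-10.7],[0.087,0,0,-0.012,0,0,-10.7],[0.087,0,0,-0.012,0,0,-10.7],[0.087,0,0,-0.012,0,0,-10.7],[0.087,0,0,-0.012,0,0,-10.7],[0.087,0,0,0,0,0,-1.3]]'
python3 -c "
from h import *
go((.4416,-.2412,.34),47.5)
from bench import ctrl
c=ctrl.camera_info('wrist');R=np.array(c['R']);o=-R.T@c['t'];T=Ro.from_rotvec(ctrl.get_state()['tool_rot']).as_matrix();print('cam in tool',T.T@(o-ctrl.get_state()['position']),(T.T@R.T).round(2),c['intrinsics'])"
```

```text
time: 1.6
position: [0.2063, -0.6167, 0.3551]
tool_rot: [1.14, 2.927, -0.001]
ft_force: [0.2, -0.4, -1.0]
grip_width: 1.003
grip_force: 0.0
t 1.60 pos [ 0.2063 -0.6167  0.3551] yaw_y 47.5 tilt 0.1 shift [0.0806 0.4357 0.0148] turn z -0.0
cam in tool [ 0.08452086 -0.00089065 -0.16137813] [[-0.   -0.95 -0.31]
 [ 1.   -0.    0.  ]
 [-0.   -0.31  0.95]] [[310.57913339   0.         322.25680751]
 [  0.         310.57913339 202.89350814]
 [  0.           0.           1.        ]]
```

```bash
python3 -m handwheel '[[0.087,0.01,0.0545,0,0,0,0],[0.087,0.01,0.0545,0,0,0,0],[0.087,0.01,0.0545,0,0,0,0],[0.087,0.01,0.0545,0,0,0,0],[0.087,0.01,0.0545,0,0,0,0],[0.087,0.01,0.0545,0,0,0,0],[0.087,0.01,0.0545,0,0,0,0],[0.087,0.01,0.0545,0,0,0,0],[0.087,0,0,0,0,0,0],[0.087,0,0,0,0,0,0]]'
python3 - <<'E'
from h import *
from bench import ctrl
ci=ctrl.camera_info('wrist');im,d=ctrl.get_image('wrist');cv2.imwrite('pics/w1.png',im);pickle.dump((im,d,ci),open("w1.pkl","wb"))
P=cloud(d,ci);Z=P[...,2]
m=(Z>.1)&(Z<.116)&(np.hypot(P[...,0]-.4416,P[...,1]+.2412)<.06)
c=big(m);print(rect(ray(c,.108,ci)),np.median(Z[m]),m.sum())
go((.4416,-.2412,.09))
E
```

```text
time: 2.85
position: [0.4412, -0.2414, 0.3539]
tool_rot: [-1.141, -2.926, 0.001]
ft_force: [0.2, -0.6, 0.0]
grip_width: 0.999
grip_force: 0.0
(array([ 440.3, -239.5]), array([65.8, 45.8]), 47.4) 0.10679274991271595 1638
t 2.90 pos [ 0.4409 -0.2422  0.3539] yaw_y 47.3 tilt 0.1 shift [-1.000e-04  1.400e-03  2.639e-01]
```

View pics/w1.png

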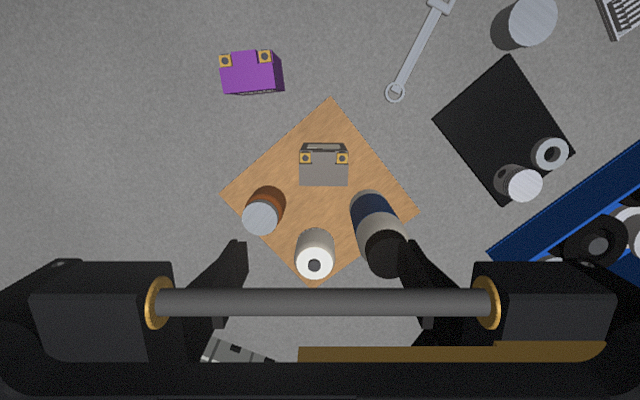

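The wrist image shows the battery top at (323,165) with the terminals at (305,158) and (342,158), towards tool +x. Its measured size of 65.8 x 45.8 mm matches the given one, so I'll go down and grasp.

```bash
python3 -m handwheel '[[0.087,0.0022,0.0016,0.05,0,0,0],[0.087,0,0,0.055,0,0,0],[0.087,0,0,0.055,0,0,0],[0.087,0,0,0.05,0,0,0],[0.087,0,0,0.04,0,0,0],[0.087,0,0,0.03,0,0,0],[0.087,0,0,0.009,0,0,0],[0.087,0,0,0,0,0,0],[0.06,0,0,0,0,0,0],[0.06,0,0,0,0,0,0],[0.06,0,0,0,0,0,0],[0.06,0,0,0,0,0,0]]' 25
python3 -m handwheel '[[0.06,0,0,0,0,0,0],[0.06,0,0,-0.02,0,0,0],[0.06,0,0,-0.03,0,0,0],[0.06,0,0,-0.03,0,0,0],[0.06,0,0,0,0,0,0]]'
python3 - <<'E'
from h import *
go((.487,-.008,.13),90)
E
```

```text
time: 4.4
position: [0.441, -0.2396, 0.0664]
tool_rot: [1.14, 2.927, -0.003]
ft_force: [-3.4, -2.4, 6.7]
grip_width: 0.758
grip_force: 24.9
time: 5.03
position: [0.4424, -0.2384, 0.1465]
tool_rot: [1.137, 2.925, -0.001]
ft_force: [0.2, -0.3, -6.7]
grip_width: 0.755
grip_force: 25.0
t 5.03 pos [ 0.4424 -0.2384  0.1465] yaw_y 47.5 tilt 0.2 shift [0.1228 0.2    0.0163] turn z -42.5
```

Run:
```python
from h import *
im,d,ci=pickle.load(open("w1.pkl","rb"))
g=im.max(2)<60
m=np.zeros_like(g);m[50:190,425:580]=g[50:190,425:580]
c=big(m);p=ray(c,.012,ci)
print(rect(p))
for im,ci,box in((im,ci,None),):
  q=p[(p[:,0]<.53)];q=q[np.abs(q[:,1])<.06];f=np.polyfit(q[:,1],q[:,0],1);print("near edge x at y=0",f,len(q))
im,d,ci=pickle.load(open("top.pkl","rb"))
g=im.max(2)<75;m=np.zeros_like(g);m[115:192,280:345]=g[115:192,280:345];p=ray(big(m),.012,ci)
q=p[(p[:,0]<.53)&(np.abs(p[:,1]+.004)<.06)];print("top",np.polyfit(q[:,1],q[:,0],1))
q=p[(p[:,0]>.53)&(p[:,0]<.6)];print("y sides",np.median(q[q[:,1]>0][:,1]),np.median(q[q[:,1]<0][:,1]))
```

```text
(array([610.7,  -5. ]), array([140.9, 200.8]), 90.0)
near edge x at y=0 [0.00171422 0.51090741] 67
top [0.00294635 0.51432255]
y sides 0.06278656533699385 -0.07027937087190006
```

```bash
python3 -m handwheel '[[0.06,0.0251,0.04,0,0,0,0],[0.06,0.0251,0.04,0,0,0,0],[0.06,0.0251,0.04,0,0,0,0],[0.06,0.0251,0.04,0,0,0,0],[0.06,0.0251,0.04,0,0,0,0],[0.06,0,0,0,0,0,-10.6],[0.06,0,0,0,0,0,-10.6],[0.06,0,0,0,0,0,-10.6],[0.06,0,0,0,0,0,-10.6],[0.06,0,0,0,0,0,0],[0.06,0,0,0,0,0,0]]'
python3 - <<'E'
from h import *
from bench import ctrl
go((.485,-.006,.0635),90)
ci=ctrl.camera_info('wrist');im,d=ctrl.get_image('wrist');cv2.imwrite('pics/w2.png',im);pickle.dump((im,d,ci),open("w2.pkl","wb"))
E
```

```text
time: 6.4
position: [0.483, -0.006, 0.1444]
tool_rot: [-0.008, -3.14, -0.001]
ft_force: [0.3, -0.3, -5.9]
grip_width: 0.758
grip_force: 25.0
t 6.40 pos [ 0.483  -0.006   0.1444] yaw_y 89.7 tilt 0.1 shift [-0.0021 -0.0001  0.0809] turn z -0.3
```

View pics/w2.png

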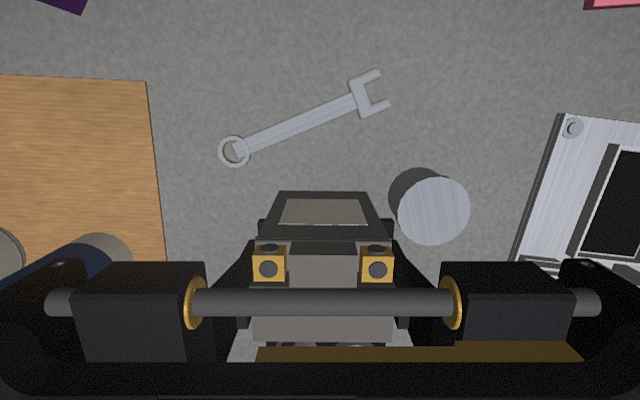

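The battery is held upright with its terminals towards the robot at (268,265) and (377,265). The tin at (432,210) is beside it but lower than the fingertips will go. I'll lower the battery to the bench.

```bash
python3 -m handwheel '[[0.06,-0.0015,0,0.03,0,0,-0.3],[0.06,0,0,0.025,0,0,0],[0.06,0,0,0.015,0,0,0],[0.06,0,0,0.006,0,0,0],[0.06,0,0,0.003,0,0,0],[0.06,0,0,0,0,0,0],[0.06,0,0,0,0,0,0]]'
```

```text
time: 7.32
position: [0.4859, -0.0061, 0.0672]
tool_rot: [-0.005, 3.14, -0.001]
ft_force: [-0.3, 1.1, -6.0]
grip_width: 0.759
grip_force: 25.0
```

```bash
python3 -m handwheel '[[0.06,0,0,0.002,0,0,0],[0.06,0,0,0.0015,0,0,0],[0.06,0,0,0,0,0,0],[0.06,0,0,0,0,0,0]]'
```

```text
time: 7.82
position: [0.4853, -0.0061, 0.063]
tool_rot: [0.005, -3.142, 0.0]
ft_force: [-0.7, -0.4, -6.3]
grip_width: 0.757
grip_force: 25.0
```

```bash
python3 -m handwheel '[[0.06,0,0,0.001,0,0,0],[0.06,0,0,0.0005,0,0,0],[0.06,0,0,0,0,0,0],[0.06,0,0,0,0,0,0]]'
```

```text
time: 8.32
position: [0.4856, -0.0061, 0.0625]
tool_rot: [-0.005, 3.142, -0.001]
ft_force: [-4.3, 0.2, 5.0]
grip_width: 0.76
grip_force: 24.9
```

Contact with the bench. Next I'll release and lift, then back off and close the fingers.

```bash
python3 -m handwheel '[[0.087,0,0,0,0,0,0],[0.087,0,0,0,0,0,0],[0.087,0,0,0,0,0,0],[0.087,0,0,-0.02,0,0,0],[0.087,0,0,-0.04,0,0,0],[0.087,0,0,-0.05,0,0,0],[0.087,0,0,-0.05,0,0,0],[0.02,0.02,0,-0.03,0,0,0],[0.0,0.02,0,0,0,0,0],[0.0,0.02,0,0,0,0,0],[0,0,0,0,0,0,0]]'
python3 - <<'E'
from h import *
from bench import ctrl
for n in("wrist","top"):
    ci=ctrl.camera_info(n);im,d=ctrl.get_image(n);pickle.dump((im,d,ci),open(n+"3.pkl","wb"))
    P=cloud(d,ci);Z=P[...,2];m=(Z>.097)&(Z<.112)&(np.hypot(P[...,0]-.4856,P[...,1]+.006)<.06)
    if m.sum()>50: print(n,rect(ray(big(m),.104,ci)),m.sum(),np.median(Z[m]))
go((.44,-.006,.09),90)
E
```

```text
time: 9.7
position: [0.4249, -0.0065, 0.2517]
tool_rot: [-0.004, 3.141, -0.004]
ft_force: [0.1, -1.1, -0.2]
grip_width: 0.634
grip_force: 0.0
wrist (array([483.7,  -6.7]), array([47.7, 65.8]), 0.2) 2314 0.10294948322577666
t 9.80 pos [ 0.4259 -0.0063  0.2517] yaw_y 90.2 tilt 0.1 shift [-0.0139  0.0004  0.1617] turn z 0.2
```

```bash
python3 -m handwheel '[[0,-0.005,0,0,0,0,0],[0,0,0,0,0,0,0],[0,0,0,0,0,0,0],[0,0,0,0.05,0,0,0],[0,0,0,0.05,0,0,0],[0,0,0,0.04,0,0,0],[0,0,0,0.022,0,0,0],[0,0,0,0,0,0,0]]' 20
python3 -m handwheel '[[0,-0.008,0,0,0,0,0],[0,-0.008,0,0,0,0,0],[0,-0.006,0,0,0,0,0],[0,-0.006,0,0,0,0,0],[0,0,0,0,0,0,0]]'
```

```text
time: 10.8
position: [0.4289, -0.0058, 0.0882]
tool_rot: [0.006, -3.138, -0.003]
ft_force: [0.6, 0.6, -0.0]
grip_width: 0.008
grip_force: 0.0
time: 11.42
position: [0.4586, -0.0061, 0.0895]
tool_rot: [0.006, -3.141, -0.001]
ft_force: [-0.4, -0.9, -0.6]
grip_width: 0.006
grip_force: 0.5
```

```bash
python3 -m handwheel '[[0,-0.006,0,0,0,0,0],[0,-0.006,0,0,0,0,0],[0,-0.006,0,0,0,0,0],[0,-0.006,0,0,0,0,0]]'
python3 - <<'E'
from h import *
from bench import ctrl
im,d=ctrl.get_image("scene");ci=ctrl.camera_info("scene")
cv2.imwrite("pics/s4.png",cv2.resize(im[150:330,240:440],None,fx=3,fy=3))
E
```

```text
time: 11.92
position: [0.483, -0.0061, 0.0896]
tool_rot: [-0.005, 3.141, 0.0]
ft_force: [-0.6, -0.4, 1.8]
grip_width: 0.008
grip_force: 0.7
```

View pics/s4.png

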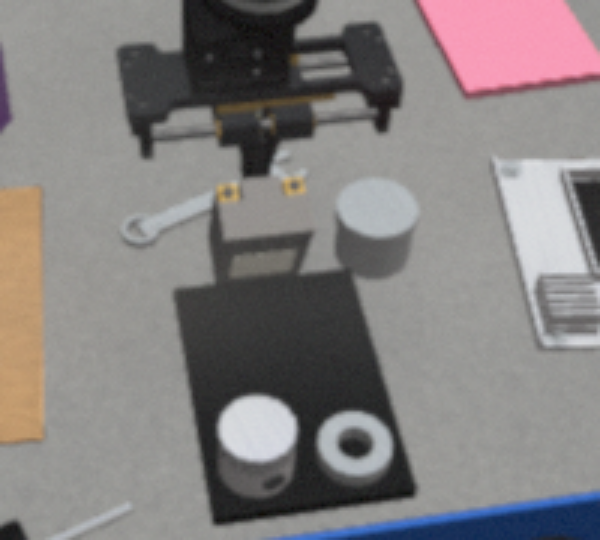

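The image shows the battery leaning over the pad edge at about (260,235), still square and clear of the tin. I'll keep pushing.

```bash
python3 -m handwheel '[[0,-0.006,0,0,0,0,0],[0,-0.006,0,0,0,0,0],[0,-0.006,0,0,0,0,0],[0,-0.006,0,0,0,0,0],[0,-0.006,0,0,0,0,0],[0,-0.005,0,0,0,0,0],[0,0,0,0,0,0,0],[0,0,0,0,0,0,0]]'
python3 - <<'E'
from h import *
from bench import ctrl
im,d=ctrl.get_image("scene");ci=ctrl.camera_info("scene")
P=cloud(d,ci);m=(abs(P[...,0]-.54)<.09)&(abs(P[...,1]+.004)<.04)&(P[...,2]>.02)&(P[...,2]<.12)
for x in np.arange(.47,.62,.015):
    q=P[m&(abs(P[...,0]-x)<.005)];print(round(x,3),q[:,2].max().round(3) if len(q) else None,end="; ")
E
```

```text
time: 12.98
position: [0.5172, -0.0059, 0.0895]
tool_rot: [0.005, -3.141, 0.0]
ft_force: [-0.7, 0.2, 0.3]
grip_width: 0.006
grip_force: 0.0
0.47 None; 0.485 0.059; 0.5 0.059; 0.515 0.107; 0.53 0.119; 0.545 0.06; 0.56 0.061; 0.575 0.06; 0.59 0.06; 0.605 None; 0.62 None;
```

It has fallen flat: its top is at 59 mm, with 58 expected. I'll raise, open and measure.

```bash
python3 -m handwheel '[[0.0,0.01,0,-0.04,0,0,0],[0.087,0,0,-0.05,0,0,0],[0.087,0,0,-0.06,0,0,0],[0.087,0,0,-0.03,0,0,0],[0.087,0,0,0,0,0,0],[0.087,0,0,0,0,0,0],[0.087,0,0,0,0,0,0]]'
python3 - <<'E'
from h import *
from bench import ctrl
ci=ctrl.camera_info('wrist');im,d=ctrl.get_image('wrist');cv2.imwrite('pics/w5.png',im);pickle.dump((im,d,ci),open("w5.pkl","wb"))
P=cloud(d,ci);Z=P[...,2]
m=(Z>.05)&(Z<.066)&(abs(P[...,1]+.006)<.05)&(abs(P[...,0]-.54)<.1)
print(rect(ray(big(m),.058,ci)),m.sum(),np.median(Z[m]))
x=P[m];A=np.c_[x[:,:2],np.ones(len(x))];print("plane",np.linalg.lstsq(A,x[:,2],rcond=None)[0])
go((.54,-.006,.03),90)
E
```

```text
time: 13.9
position: [0.5065, -0.006, 0.268]
tool_rot: [0.005, -3.139, -0.001]
ft_force: [-0.2, 0.6, 0.6]
grip_width: 0.6
grip_force: 0.0
(array([534.9,  -6.6]), array([ 65.6, 104.6]), 90.0) 4092 0.05712544252351565
plane [0.00091762 0.00166354 0.05657229]
t 13.95 pos [ 0.5066 -0.006   0.2682] yaw_y 90.2 tilt 0.1 shift [-0.034  -0.0003  0.2381] turn z 0.2
```

View pics/w5.png

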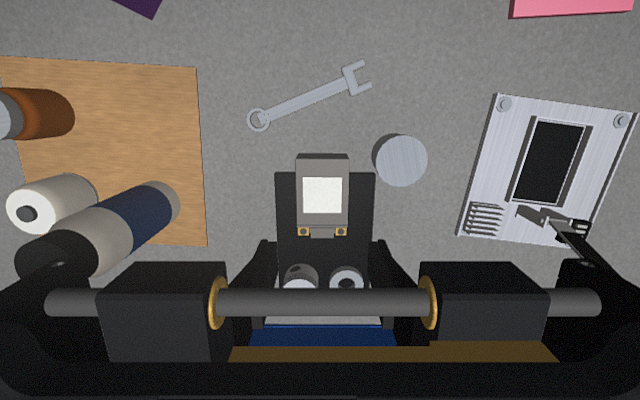

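The battery lies on the pad at (322,190), terminals up at (303,231) and (341,231), with its centre measured at (0.535, -0.0066). Now I'll grasp it across its sides.

```bash
python3 -m handwheel '[[0.087,-0.0285,-0.0006,0.05,0,0,0.2],[0.087,0,0,0.055,0,0,0],[0.087,0,0,0.055,0,0,0],[0.087,0,0,0.04,0,0,0],[0.087,0,0,0.025,0,0,0],[0.087,0,0,0.01,0,0,0],[0.087,0,0,0.003,0,0,0],[0.087,0,0,0,0,0,0],[0.06,0,0,0,0,0,0],[0.06,0,0,0,0,0,0],[0.06,0,0,0,0,0,0],[0.06,0,0,0,0,0,0]]' 30
python3 -m handwheel '[[0.06,0,0,0,0,0,0]]'
```

```text
time: 15.45
position: [0.5361, -0.0065, 0.0319]
tool_rot: [0.0, 3.141, -0.0]
ft_force: [-0.4, -0.2, 3.7]
grip_width: 0.757
grip_force: 30.0
time: 15.58
position: [0.5361, -0.0065, 0.0319]
tool_rot: [0.0, 3.141, -0.0]
ft_force: [-1.2, 0.9, 4.1]
grip_width: 0.756
grip_force: 30.0
```

```bash
python3 -m handwheel '[[0.06,0,0,-0.02,0,0,0],[0.06,0,0,-0.05,0,0,0],[0.06,0,0,-0.05,0,0,0],[0.06,0,0,-0.05,0,0,0],[0.06,0,0,-0.05,0,0,0],[0.06,0,0,-0.03,0,0,0],[0.06,0,0,0,0,0,0]]'
cat > bay.py <<'E'
from h import *
import sys
def bay(f):
    im,d,ci=pickle.load(open(f,"rb"));R=np.array(ci["R"]);o=-R.T@np.array(ci["t"])
    P=ray(np.stack(np.meshgrid(np.arange(640),np.arange(400)),-1).reshape(-1,2),.006,ci).reshape(400,640,3)
    m=(im.max(2)<75)&(np.hypot(P[...,0]-.501,P[...,1]-.301)<.075);m=cv2.morphologyEx(m.astype(np.uint8),cv2.MORPH_OPEN,np.ones((3,3)))
    c=big(m);lo=ray(c,.006,ci)[:,:2];hi=ray(c,.018,ci)[:,:2]
    (ce,s,a)=cv2.minAreaRect((lo*1000).astype(np.float32));a=a-90 if a>45 else a
    th=np.radians(a);U=np.array([[np.cos(th),-np.sin(th)],[np.sin(th),np.cos(th)]])  # columns: tray x, y
    L=lo@U;H=hi@U;oc=o[:2]@U;mid=np.median(L,0);res=[]
    for k in(0,1):
        j=1-k;core=abs(L[:,j]-mid[j])<.02
        e=[]
        for sg in(-1,1):
            q=core&((L[:,k]-mid[k])*sg>.015)
            camside=(oc[k]-mid[k])*sg>.03 
            z=H if (oc[k]-(mid[k]+sg*(.056,.037)[k]))*sg>0 else L   # near-camera wall hides the floor edge
            e.append(np.median(z[q][:,k]))
        res.append(e)
    res=np.array(res);print(f,"cam",o.round(3),"yaw %.1f"%a,"size",(res[:,1]-res[:,0]).round(4),"centre",(U@res.mean(1)).round(4),"rect",np.round(ce,1),np.round(s,1))
for f in sys.argv[1:]:bay(f)
E
python3 bay.py top.pkl w5.pkl wrist3.pkl
```

```text
time: 16.45
position: [0.5367, -0.006, 0.2836]
tool_rot: [-0.001, 3.138, -0.002]
ft_force: [0.1, -0.3, -7.1]
grip_width: 0.754
grip_force: 30.0
top.pkl cam [2.520e-01 1.000e-03 1.119e+00] yaw -7.2 size [0.1019 0.0649] centre [0.5    0.2994] rect [500.8 300.8] [ 64.1 102.9]
w5.pkl cam [ 0.422 -0.007  0.43 ] yaw -7.1 size [0.1051 0.0696] centre [0.4986 0.2989] rect [499.2 302.9] [ 62.9 106.4]
wrist3.pkl cam [ 0.34  -0.007  0.413] yaw -7.3 size [0.1069 0.0697] centre [0.4976 0.299 ] rect [499.2 303.1] [ 62.4 106.4]
```

```bash
python3 -m handwheel '[[0.06,-0.0077,0.0508,0,0,0,0],[0.06,-0.0077,0.0508,0,0,0,0],[0.06,-0.0077,0.0508,0,0,0,0],[0.06,-0.0077,0.0508,0,0,0,0],[0.06,-0.0077,0.0508,0,0,0,0],[0.06,-0.0077,0.0508,0,0,0,0],[0.06,0,0,0,0,0,7.2],[0.06,0,0,0,0,0,0],[0.06,0,0,0,0,0,0],[0.06,0,0,0,0,0,0]]'
python3 - <<'E'
from h import *
from bench import ctrl
ci=ctrl.camera_info('wrist');im,d=ctrl.get_image('wrist');cv2.imwrite('pics/w6.png',im);pickle.dump((im,d,ci),open("w6.pkl","wb"))
go((.499,.299,.15),82.8)
E
python3 bay.py w6.pkl
```

```text
time: 17.7
position: [0.5824, 0.2969, 0.2811]
tool_rot: [-0.199, -3.135, 0.001]
ft_force: [0.1, 0.8, -5.9]
grip_width: 0.755
grip_force: 30.0
t 17.75 pos [0.5824 0.2971 0.2813] yaw_y 82.7 tilt 0.0 shift [ 0.083  -0.0086  0.1313] turn z -0.1
w6.pkl cam [0.498 0.307 0.442] yaw -7.3 size [0.1058 0.067 ] centre [0.4987 0.2998] rect [498.8 299.9] [ 68.5 105.8]
```

View pics/w6.png

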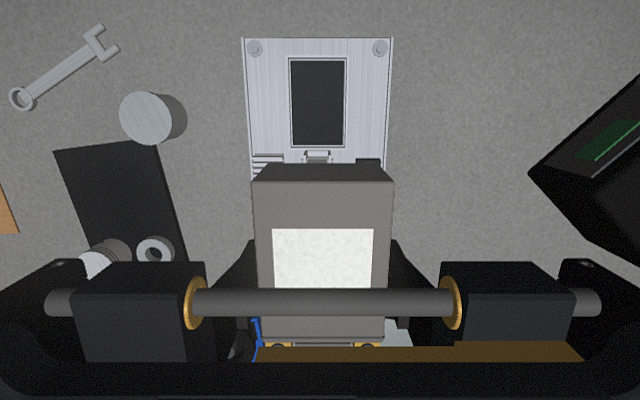

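Run:
```python
from h import *
from bench import ctrl
im,d,ci=pickle.load(open("w6.pkl","rb"));s=ctrl.get_state();T=Ro.from_rotvec(s["tool_rot"]).as_matrix()
Q=(cloud(d,ci)-s["position"])@T
m=(Q[...,2]<-.018)&(Q[...,2]>-.034)&(abs(Q[...,1])<.045)&(Q[...,0]<.07)&(Q[...,0]>0.0)
m[:170]=False;q=Q[m];print("top z in tool",np.median(q[:,2]))
f=q[(q[:,0]>.02)&(abs(q[:,1])<.02)];print("foot x",np.percentile(f[:,0],[95,99,100]))
f=q[(q[:,0]>.02)&(q[:,0]<.045)];print("y",np.percentile(f[:,1],[0,1,99,100]))
A=np.c_[q[:,:2],np.ones(len(q))];print("tilt",np.linalg.lstsq(A,q[:,2],rcond=None)[0])
# strap: points above 0.08 near the hinge
im,d,ci=pickle.load(open("w5.pkl","rb"));P=cloud(d,ci)
m=(P[...,2]>.07)&(P[...,2]<.2)&(abs(P[...,0]-.58)<.07)&(abs(P[...,1]-.29)<.05);m[:190]=0;q=P[m];print("strap",len(q))
for z in np.arange(.075,.2,.015):
    w=q[abs(q[:,2]-z)<.006]
    if len(w):print(z.round(3),w.mean(0).round(3),len(w))
```

```text
top z in tool -0.025026704677220016
foot x [0.05152462 0.0518415  0.05219878]
y [-0.03402798 -0.03289642  0.03115785  0.032283  ]
tilt [ 0.02401793 -0.00136866 -0.02566368]
strap 830
0.075 [0.566 0.289 0.076] 111
0.09 [0.569 0.288 0.09 ] 143
0.105 [0.574 0.287 0.105] 159
0.12 [0.578 0.287 0.12 ] 174
0.135 [0.583 0.293 0.134] 88
0.15 [0.588 0.298 0.147] 14
```

The overhead view shows the bay at (317,102), clear and square to the tool, with its centre at (0.4987, 0.2998) and yaw -7.3°. The held battery is centred on the TCP. I'll move over the bay and come down.

```bash
python3 -m handwheel '[[0.06,0.0417,-0.0039,0,0,0,0],[0.06,0.0417,-0.0039,0,0,0,0],[0.06,0,0,0.04,0,0,0],[0.06,0,0,0.05,0,0,0],[0.06,0,0,0.05,0,0,0],[0.06,0,0,0.04,0,0,0],[0.06,0,0,0.03,0,0,0],[0.06,0,0,0.014,0,0,0],[0.06,0,0,0,0,0,0],[0.06,0,0,0,0,0,0]]'
python3 -c "
from h import *
go((.4987,.2998,.026),82.7)"
```

```text
time: 19.0
position: [0.4994, 0.3017, 0.0591]
tool_rot: [0.198, 3.133, 0.002]
ft_force: [0.6, 1.1, -5.7]
grip_width: 0.753
grip_force: 30.0
t 19.00 pos [0.4994 0.3017 0.0591] yaw_y 82.8 tilt 0.2 shift [ 0.0005 -0.002   0.0331] turn z 0.1
```

```bash
python3 -m handwheel '[[0.06,0.0005,-0.0015,0.012,0,0,0],[0.06,0,0,0.01,0,0,0],[0.06,0,0,0.005,0,0,0],[0.06,0,0,0.003,0,0,0],[0.06,0,0,0,0,0,0],[0.06,0,0,0,0,0,0]]'
```

```text
time: 19.75
position: [0.4978, 0.2998, 0.0277]
tool_rot: [0.197, 3.135, 0.0]
ft_force: [-0.4, 0.4, -6.0]
grip_width: 0.758
grip_force: 30.0
```

Still hanging free inside the bay walls. I'll lower it the last few millimetres.

```bash
python3 -m handwheel '[[0.06,0,0,0.0015,0,0,0],[0.06,0,0,0.001,0,0,0],[0.06,0,0,0,0,0,0],[0.06,0,0,0,0,0,0]]'
```

```text
time: 20.25
position: [0.4979, 0.2997, 0.0259]
tool_rot: [0.197, 3.135, -0.0]
ft_force: [-3.5, -3.7, 6.9]
grip_width: 0.757
grip_force: 30.0
```

```bash
python3 -m handwheel '[[0.087,0,0,0,0,0,0],[0.087,0,0,0,0,0,0],[0.087,0,0,0,0,0,0],[0.087,0,0,-0.02,0,0,0],[0.087,0,0,-0.05,0,0,0],[0.087,0,0,-0.05,0,0,0],[0.087,0,0,-0.05,0,0,0],[0.087,0,0,-0.05,0,0,0],[0.0,0,0,-0.03,0,0,0],[0,0,0,0,0,0,0],[0,0,0,0,0,0,0]]'
python3 - <<'E'
from h import *
from bench import ctrl
ci=ctrl.camera_info('wrist');im,d=ctrl.get_image('wrist');cv2.imwrite('pics/w7.png',im)
P=cloud(d,ci);Z=P[...,2];m=(Z>.046)&(Z<.058)&(np.hypot(P[...,0]-.499,P[...,1]-.3)<.08)
c,s,a=rect(ray(big(m),.052,ci));print(c,s,a,np.median(Z[m]))
go((.632,.283,.25),82.7)
E
```

```text
time: 21.62
position: [0.4973, 0.2995, 0.2748]
tool_rot: [-0.197, -3.135, 0.001]
ft_force: [-0.5, -0.4, -0.6]
grip_width: 0.742
grip_force: 0.0
[497.3 299.5] [ 65.6 102.8] 82.8 0.05115865212171816
t 21.68 pos [0.4972 0.2992 0.2742] yaw_y 82.8 tilt 0.1 shift [-0.1358  0.0008  0.0241] turn z 0.1
```

View pics/w7.png

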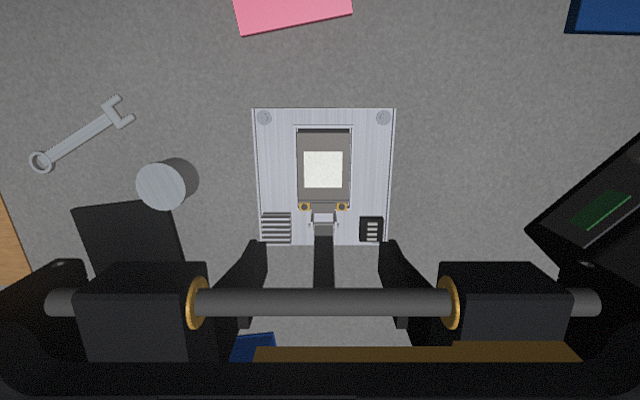

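The battery is seated in the bay at (323,165), terminals at the hinge end, about 1.5 mm off centre. Now I'll go behind the strap with the fingers shut.

```bash
python3 -m handwheel '[[0,-0.045,0,0,0,0,0],[0,-0.045,0,0,0,0,0],[0,-0.0455,0,0,0,0,0],[0,0,0,0,0,0,0],[0,0,0,0.045,0,0,0],[0,0,0,0.045,0,0,0],[0,0,0,0.045,0,0,0],[0,0,0,0,0,0,0]]'
python3 -m handwheel '[[0,0.02,0,0,0,0,0],[0,0.02,0,0,0,0,0],[0,0.02,0,0,0,0,0],[0,0.02,0,0,0,0,0],[0,0.02,0,0,0,0,0],[0,0,0,0,0,0,0]]'
```

```text
time: 22.68
position: [0.6287, 0.281, 0.1356]
tool_rot: [-0.195, -3.128, 0.007]
ft_force: [-0.2, 0.3, 0.1]
grip_width: 0.008
grip_force: 0.0
time: 23.42
position: [0.5318, 0.2968, 0.1423]
tool_rot: [0.192, 3.133, 0.001]
ft_force: [1.1, -0.2, 0.3]
grip_width: 0.003
grip_force: 0.0
```

```bash
python3 -m handwheel '[[0,0.012,0,0.002,0,0,0],[0,0.012,0,0.002,0,0,0],[0,0.01,0,0.01,0,0,0],[0,0.009,0,0.01,0,0,0],[0,0.007,0,0.012,0,0,0],[0,0.005,0,0.012,0,0,0],[0,0.003,0,0.01,0,0,0],[0,0.002,0,0.01,0,0,0],[0,0,0,0.008,0,0,0],[0,0,0,0.006,0,0,0],[0,0,0,0,0,0,0]]'
```

```text
time: 24.8
position: [0.4735, 0.3028, 0.0579]
tool_rot: [-0.198, -3.135, -0.0]
ft_force: [1.0, 0.6, -0.1]
grip_width: 0.002
grip_force: 0.0
```

```bash
python3 -m handwheel '[[0,0,0,0.001,0,0,0],[0,0,0,0.001,0,0,0],[0,0,0,0.001,0,0,0],[0,0,0,0,0,0,0],[0,0,0,0,0,0,0]]'
```

```text
time: 25.42
position: [0.4737, 0.3029, 0.0572]
tool_rot: [0.197, 3.134, -0.002]
ft_force: [-3.2, -2.9, 15.0]
grip_width: 0.006
grip_force: 7.6
```

```bash
python3 -m handwheel '[[0,0,0,-0.02,0,0,0],[0,0,0,-0.05,0,0,0],[0,0,0,-0.05,0,0,0],[0,0,0,-0.05,0,0,0],[0,0,0,-0.03,0,0,0],[0,0,0,0,0,0,0],[0,0,0,0,0,0,0]]'
python3 - <<'E'
from h import *
from bench import ctrl
ci=ctrl.camera_info('wrist');im,d=ctrl.get_image('wrist');cv2.imwrite('pics/w8.png',im)
P=cloud(d,ci);b=np.array([.4987,.2998]);a=np.radians(-7.3);U=np.array([[np.cos(a),-np.sin(a)],[np.sin(a),np.cos(a)]])
T=(P[...,:2]-b)@U;m=(abs(T[...,1])<.006)&(abs(T[...,0])<.09)&(P[...,2]<.1)
for x in np.arange(-.08,.08,.016):
    w=P[m&(abs(T[...,0]-x)<.004)][:,2];print(round(x,3),np.median(w).round(4) if len(w) else None,end="; ")
m=(abs(abs(T[...,1])-.024)<.006)&(abs(T[...,0])<.04);print("batt",np.median(P[m][:,2]))
im2,d=ctrl.get_image('top');cv2.imwrite('pics/top8.png',im2)
E
```

```text
time: 26.3
position: [0.4731, 0.3023, 0.2544]
tool_rot: [-0.197, -3.135, 0.001]
ft_force: [0.3, 0.5, -0.5]
grip_width: 0.001
grip_force: 0.0
-0.08 0.0049; -0.064 0.0398; -0.048 0.0561; -0.032 0.0561; -0.016 0.0561; 0.0 0.0563; 0.016 0.0561; 0.032 0.0561; 0.048 0.0564; 0.064 None; batt 0.05112075907171147
```

View pics/w8.png

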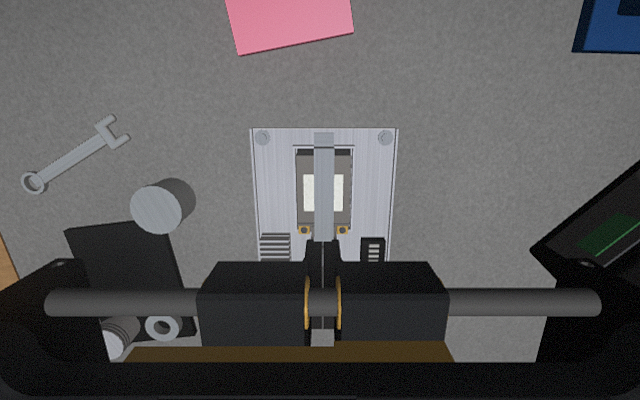

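The strap lies level at 56 mm along its whole length over the seated battery, at (323,190). The bystanders in this view are undisturbed, so I'll hand the job in.

```bash
python3 -c "
from bench import ctrl
print(ctrl.close_job())"
```

```text
the job is handed in; nothing more can be done
None
```

The job is handed in at about 26 s: the battery lies flat in the tray's bay with its terminals up at the hinge end, about 1.5 mm off centre, the strap is fully down over it, and nothing else was touched as far as I could see; no verdict came back.

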